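Fish the tin out from under the display riser with the reacher

TASK

A tin has slid to the back under the slatted display riser. Take the reacher by its grip and trigger, close its jaws on the tin by squeezing the trigger while the tin is still under the riser, and draw it out, jaws kept shut, until it stands upright on the open counter with about a hand's width free between it and the riser. Then let go, so that the jaws open and the reacher lies flat on the counter; touch the tin only with the reacher and leave the other goods where they are.

Things in the scene. Friction and masses are not known exactly. Their poses are not given: they have to be found in the camera images.
- reacher: Hand-held reacher (grabber), 0.26 kg, lying flat on its side: grip, trigger, shaft and jaws form one level layer 30 mm thick, so the jaws close in the horizontal plane. Origin: on its underside, between grip and trigger. x points along the tool to the jaws, z up, y away from the shaft to the grip's free end. It spans x -34 to 386 mm; housing, shaft and head lie on the line y = -62 mm.
- reacher_grip (a point): Where to take the reacher from above, both parts together, fingers closing along reacher x: midway between the flat back of the grey grip (x = -34 mm; bar 26 mm thick, y -44 to 48 mm) and the front of the black trigger's round upright boss (x = 30 mm, y = 0, radius 8 mm). 64 mm across when released. This point is at reacher (-2, 0, 15) mm, same axes.
- reacher_trigger (a joint): Trigger angle: 0 released, 0.31 rad fully squeezed. The width over grip and trigger falls from 64 to 47 mm (0.018 rad per mm). The spring pushes back 9 N at first, 15 N fully squeezed. Both jaws are geared to it: pads 94 mm apart at 0, about 80 at 61 mm width, 60 (shut on the tin) at 55.5 mm, 26 at the end. 60 N on the trigger presses each pad on the tin with about 10 N.
- reacher_jaws (a point): Middle between the two jaw pads, where the thing to be held belongs; at reacher (368, -62, 15) mm, same axes. Free depth from here back to the head: 63 mm; the jaw ends reach 18 mm past it. Open jaws measure 130 mm across outside. Jaws and pads are 4 to 26 mm above the reacher's underside.
- jaw_left: Black jaw with a cupped rubber pad on the reacher's +y side. Origin at its pivot in the grey head, at reacher (288, -48, 15) mm.
- jaw_right: Black jaw with a cupped rubber pad on the reacher's -y side. Origin at its pivot in the grey head, at reacher (288, -76, 15) mm.
- tin: Round lidded brass-coloured metal tin with a pale paper band, 60 mm diameter, 60 mm tall, 0.13 to 0.25 kg, standing upright on the counter under the riser. Origin: centre of its underside, z up.
- riser: Dark wooden slatted display riser, fixed: a low table 240 mm deep (x), 340 wide (y), 94 high, with 82 mm clear under the slats (60 under the two end bearers). Origin: on the counter under its middle. Its -x side is the open front; +x is the back, with a low rail (inner face x = 106 mm). Legs 24 mm square at x = +-106, y = +-157 mm. The tin starts at x -10 to 50, y -45 to 30 mm of this frame.
- riser_front (a point): Middle of the riser's front edge, on the counter. Same axes as the riser: x points into the gap.
- gift_box: Cardboard gift box with copper-coloured bands, 110 x 84 x 46 mm, loose on top of the riser. Leave alone. Origin: centre of underside.
- bar_tray: Light wooden tray with four upright chocolate bars, 100 x 90 x 50 mm, loose on top of the riser. Leave alone. Origin: centre of underside.
- jar: Glass jar with wooden lid, 72 mm diameter, 100 mm tall, loose on the counter. Leave alone. Origin: centre of underside.
- mug: White mug, 80 mm diameter, 85 mm tall, loose on the counter. Leave alone. Origin: centre of underside.
Things that resemble listed ones, but are neither listed nor needed, are in the scene too. What is meant by the tin is not blue or red, and is the larger of those in its own colour.

How it is judged (in metres and radians):
On the way, in this order (a step that is already met when the one before it is completed fails the run):
1. the held reacher's trigger is squeezed and both jaws press on the tin (over 1 N each) while the tin's centre is still more than 30 mm inside the riser's front edge (contact force between the fingers and reacher above 1 N and value of joint reacher_trigger above 0.08 rad and contact force between each of jaw_left, jaw_right and tin above 1 N and x of tin in the frame of riser_front above 0.03 m), for 0.2 s.
2. the tin, still held by both jaws (over 0.5 N each), has been drawn out until its centre is 80 mm in front of the riser (x of tin in the frame of riser_front below -0.08 m and contact force between each of jaw_left, jaw_right and tin above 0.5 N), for 0.1 s.
At the end, for the whole second after the job is handed in: the tin stands upright (within 6 degrees) and still on the counter, at least 50 mm of free counter between it and the riser's front edge (its centre 80 mm out); the trigger is released and the jaws open, and the reacher lies flat (within 6 degrees, 8 mm) and still on the counter (x of tin in the frame of riser_front below -0.08 m and angle between each of tin, reacher's own z axis and vertical below 0.1 rad and height (world z) of tin between -0.006 and 0.006 m and linear speed of each of tin, reacher below 0.02 m/s and value of joint reacher_trigger below 0.04 rad and height (world z) of reacher between -0.008 and 0.008 m); the robot touches nothing.
It fails at once if the robot's fingers or arm touch the tin (contact force between any of the fingers, the arm and tin above 0.3 N).
It fails at once if the tin is tipped over (angle between tin's own z axis and vertical above 0.6 rad).
It fails at once if another of the goods is moved by more than 30 mm (distance of any of gift_box, bar_tray, jar, mug from where it was at the start of the episode above 0.03 m).
It also fails if it takes over 48 s, if anything falls off the work surface, if the arm or the gripper's body presses on something with over 40 N, if the wrist force passes 120 N, or if a joint passes its speed limit or range.

ROBOT

A 6-joint arm with a two-finger parallel gripper is mounted at the origin on the work surface. World frame = base frame: x ahead of the robot, y to its left, z up, the work surface at z = 0. Lengths are in m, angles in degrees, forces in N, time in s.
With the tool pointing down it reaches from about 0.3 to 0.75 m from the base axis. Payload 8.5 kg.
Tool frame: the origin (TCP) lies at the very end of the fingers, on their centre line; the grasp point (between the pads) lies 19 mm behind it; z points along the fingers, y is the direction in which the jaws open and shut (so a half turn about z gives the same grasp; the last joint's range is limited). The gripper opens to 85 mm and grips with 20 to 120 N. Pads are 22 mm wide; open, the fingers measure 114 mm over their backs; the gripper's body (76 mm by 85 mm) begins 54 mm behind the grasp point. The pads swing forward as they close: fully open they stand 13 mm farther back than shut.
Start: joints at [-81.664, 21.807, 74.336, -0, 83.858, -12.336], TCP at [0.194, -0.515, 0.231] pointing down, gripper open.
Joint ranges: [-178.18, 178.18], [-50.72, 133.34], [12.68, 142.11], [-81.47, 261.47], [9.98, 163.14], [-165.26, 165.26]. Speed limits (degrees/s): [136.94, 136.94, 180, 180, 180, 180].

INTERFACE

Orientations are given as a 3x3 rotation matrix whose columns are the frame's x, y, z axes.
In Python, from rig import env, vision, close_job, spotter gives the robot as it stands. The module is installed in compiled form; this text tells all that it offers.
- The arm moves only by the tool jog_arm, never from a script. Its argument "plan" is a list that holds one entry, the list of rows, each a list of 6 numbers: the shift along the tool's x, y, z in units of 40 mm (1.0 is 40 mm), then the turn, a rotation vector about the tool's x, y, z in units of 0.15 rad (1.0 is 0.15 rad). A call has 1 to 10 rows; each row shifts and turns the commanded pose from where the row before left it, along the tool's axes as they then stand; what a row does not reach is not made up. A row lasts 1/10 s, in which the tool goes at most 50 mm and 8.59 degrees, less where a joint would pass 70% of its speed; a pose out of reach is approached as far as the arm can. A call with a number of a shift or a turn outside -1 to 1 is refused whole. A call with a gripper value outside its range is refused whole. "grip" is the opening, from -1 (shut) to 1 (fully open), set as the call begins (left out, the last holds). The fingers move at their own pace and stop on an object; "squeeze" is the grip in N (left out, the last holds). Time passes only in rows, so rows that do not move let the fingers close. It gives the time, the measured TCP pose, the force and the opening at its end, in the units of the state.
- env.observe(): the state, without advancing time (a new reading comes with each control period).
- vision.get_image(name): name is "scene" or "top" or "wrist"; returns (picture, depth): 420x560x3 uint8, red, green, blue; 420x560 float32, m along the optical axis (not along the pixel's ray), 0 where there is no reading.
- vision.camera_info(name): a dict with "fx", "fy", "cx", "cy" (pixels), "rvec" (rotation vector, rad) and "tvec" (3), from world to camera coordinates, as OpenCV has them. Camera axes: x right, y down, z forward; pixel columns grow to the right and rows downward; lengths in m; the calibration is good to about 2 mm. A picture is of the moment at which its call begins: read the wrist's pose just before it. camera_info takes no time and is no camera call; for the wrist camera it gives the pose at the moment of the call.
- close_job(): hands the job in, once; it reports no verdict.
Trained networks look in the newest picture that a camera, given by its name, has taken for a name from the list of things; names that differ only in an ending like _2 or _b are one class to them, and where a whole thing is asked for, a point or a joint stands for the part that bears it (a point fixed in the world has none). Each returns a list of dicts, best first, with "score" (0 to 1); they miss things now and then, are a little off and sometimes report something else, mostly with a low value. They report only what shows in the picture. A call takes as long as a camera call. They do not tell look-alikes from the thing itself.
- spotter.trace(camera, query): "pixels" (420x560 bool, what is visible of it) and "rect" ([left, top, right, bottom] in pixels, round what is visible of it).
The state is a dict: "time_s": time; "q": joint angles; "qvel": joint speeds; "joint_efforts": joint torques, N m; "position": TCP position; "tool_rot": TCP orientation; "ft_force": force on the tool from outside, world axes, zero at the start; "wrist_torque": the same for the moment, N m; "grip_width": finger opening in m.
Only numpy, scipy, OpenCV 4.12 (cv2) and the standard library are available. Lean on these libraries where they do the work, as an engineer would, in place of code of your own. Each camera call takes 0.05 s, during which the arm holds its last target.

## Working session

There is one attempt and no reset: what is moved stays moved. The work goes in short steps, Python scripts to look and compute and a tool call to move; the robot and the scene stay as the last step left them, time stands still between calls to the robot, and variables do not carry over. Pictures are saved under pics/ and viewed, and the job is handed in when it is done.

Besides the shell and the picture viewer there is one more tool, called after "Call:" as name([rows], argument=value, ...), one row to a line, values as JSON. jog_arm: Moves the arm, as the interface text tells. Its arguments: {"type":"object","properties":{"plan":{"type":"array"},"grip":{"type":"number"},"squeeze":{"type":"number"}},"required":["plan"]}

```bash
ls; mkdir -p pics
cat > h.py <<'E'
import numpy as np, cv2
from rig import env, vision, close_job, spotter
def cam(n):
    c=vision.camera_info(n);K=np.array([[c['fx'],0,c['cx']],[0,c['fy'],c['cy']],[0,0,1.]])
    R=cv2.Rodrigues(np.array(c['rvec'],float))[0];return K,R,np.array(c['tvec'],float).ravel()
def unproj(n,uv,d):
    K,R,t=cam(n);uv=np.atleast_2d(uv).astype(float);d=np.atleast_1d(d)
    p=np.c_[uv,np.ones(len(uv))]@np.linalg.inv(K).T*d[:,None]
    return (p-t)@R
def proj(n,P):
    K,R,t=cam(n);p=(np.atleast_2d(P)@R.T+t)@K.T;return p[:,:2]/p[:,2:]
def plane(n,uv,z):
    K,R,t=cam(n);uv=np.atleast_2d(uv).astype(float)
    d=np.c_[uv,np.ones(len(uv))]@np.linalg.inv(K).T@R;o=-R.T@t
    return o+d*((z-o[2])/d[:,2])[:,None]
def save(f,im): cv2.imwrite('pics/'+f,cv2.cvtColor(im,cv2.COLOR_RGB2BGR))
E
python3 - <<'E'
from h import *
s=env.observe();print(s['time_s'],s['position'],s['tool_rot'],s['grip_width'])
for n in ['scene','top','wrist']:
    im,d=vision.get_image(n);save(n+'0.png',im);np.savez(''+n+'0.npz',im=im,d=d)
    K,R,t=cam(n);print(n,K[0,0],(-R.T@t).round(3),R[2].round(3))
E
```

```text
pics
0.0 [ 0.19412406 -0.51428722  0.23074304] [[ 9.35620171e-01  3.53008298e-01 -1.90235630e-04]
 [ 3.53008212e-01 -9.35619197e-01  1.38581531e-03]
 [ 3.11216197e-04 -1.36375150e-03 -9.99999022e-01]] 0.08529056396859663
scene 387.2676019901907 [0.981 0.437 0.868] [-0.371 -0.493 -0.787]
top 388.9058852576389 [ 0.388 -0.027  1.29 ] [ 0.196  0.004 -0.981]
wrist 310.73942287063954 [ 0.271 -0.486  0.374] [-0.296 -0.11  -0.949]
```

View pics/scene0.png

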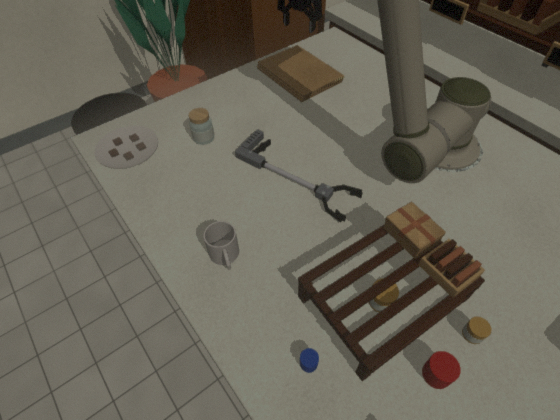

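View pics/top0.png

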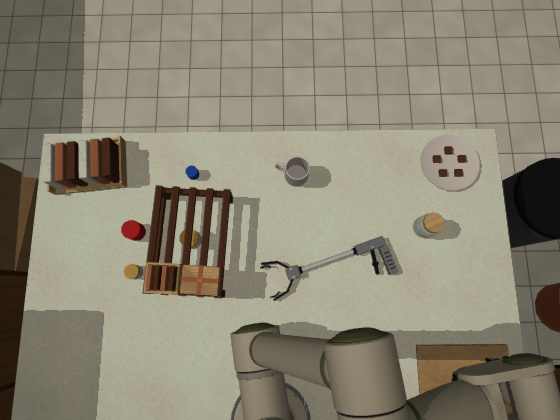

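View pics/wrist0.png

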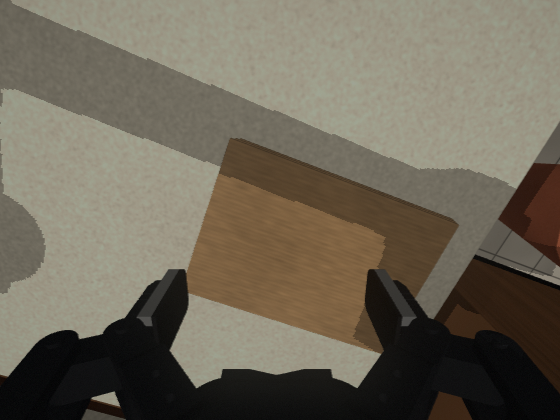

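The top view shows the reacher at (265–395, 235–300), with its jaws pointing at the riser at (145–232, 187–297). A brass tin shows through the slats at (189,239). Look-alikes are a small brass tin (131,271), a red one (132,230) and a blue one (192,172), all outside the riser. By the description, the tin I want is the brass one under the slats. Next I check that in a crop and measure.

Run:
```python
from h import *
for n in ['top','scene']:
    im,d=vision.get_image(n)
    for q in ['reacher','tin','riser','jaw_left','jaw_right','reacher_trigger','mug','jar','gift_box','bar_tray']:
        for r in spotter.trace(n,q)[:4]:
            m=r['pixels']&(d>0);v,u=np.nonzero(m)
            if len(u)<5: continue
            P=unproj(n,np.c_[u,v],d[m]);
            print(n,q,round(r['score'],2),np.round(r['rect']),np.median(P,0).round(3),P.min(0).round(3),P.max(0).round(3))
            np.save(f'm_{n}_{q}.npy',r['pixels']) if r is not None else 0
    np.savez(n+'0.npz',im=im,d=d)
im=np.load('top0.npz')['im'];save('top_crop.png',cv2.resize(im[160:320,120:420],None,fx=2.66,fy=2.66,interpolation=cv2.INTER_CUBIC))
im=np.load('scene0.npz')['im'];save('scene_crop.png',cv2.resize(im[170:390,290:510],None,fx=2.7,fy=2.7,interpolation=cv2.INTER_CUBIC))
```

```text
top reacher 0.65 [260. 237. 397. 300.] [ 0.486 -0.287  0.025] [ 0.364 -0.412 -0.007] [0.563 0.027 0.038]
top tin 0.83 [120. 222. 148. 237.] [0.588 0.438 0.058] [ 0.561  0.414 -0.002] [0.621 0.5   0.067]
top tin 0.74 [178. 234. 203. 248.] [0.559 0.242 0.058] [0.533 0.227 0.001] [0.584 0.289 0.086]
top tin 0.51 [190. 170. 199. 180.] [0.787 0.259 0.037] [0.769 0.242 0.002] [0.809 0.283 0.044]
top tin 0.49 [124. 264. 142. 275.] [0.457 0.436 0.045] [0.436 0.417 0.01 ] [0.477 0.462 0.051]
top riser 0.73 [262. 262. 278. 266.] [0.479 0.011 0.024] [ 0.471 -0.028 -0.001] [0.487 0.025 0.03 ]
top riser 0.68 [145. 185. 233. 300.] [0.609 0.258 0.092] [ 0.375  0.123 -0.008] [0.751 0.411 0.14 ]
top jaw_left 0.64 [270. 279. 292. 296.] [ 0.383 -0.036  0.021] [ 0.363 -0.072 -0.007] [ 0.426 -0.004  0.03 ]
top reacher_trigger 0.41 [369. 249. 380. 276.] [ 0.484 -0.34   0.023] [ 0.446 -0.352 -0.005] [ 0.52  -0.331  0.034]
top reacher_trigger 0.24 [146. 186. 235. 300.] [0.597 0.253 0.092] [ 0.371  0.123 -0.006] [0.747 0.411 0.14 ]
top mug 0.95 [278. 159. 312. 186.] [ 0.794 -0.092  0.032] [ 0.743 -0.128 -0.0
[... 1825 characters left out ...]
. 297.] [0.449 0.324 0.125] [ 0.281  0.266 -0.003] [0.483 0.37  0.147]
scene mug 0.92 [202. 222. 240. 271.] [ 0.785 -0.091  0.052] [ 0.745 -0.133 -0.003] [ 0.824 -0.02   0.087]
scene jar 0.6 [190. 107. 213. 145.] [ 0.606 -0.49   0.071] [ 0.525 -0.676 -0.002] [ 0.635 -0.474  0.104]
scene jar 0.49 [204. 223. 240. 267.] [ 0.785 -0.094  0.052] [ 0.745 -0.196 -0.003] [ 0.824 -0.02   0.087]
scene jar 0.15 [233. 130. 362. 221.] [ 0.485 -0.22   0.023] [ 0.366 -0.407 -0.004] [0.568 0.031 0.035]
scene gift_box 0.63 [382. 199. 446. 258.] [0.44  0.207 0.139] [ 0.264  0.088 -0.003] [0.474 0.259 0.144]
scene bar_tray 0.91 [417. 238. 488. 297.] [0.449 0.322 0.125] [ 0.285  0.24  -0.003] [0.483 0.37  0.147]
```

View pics/top_crop.png

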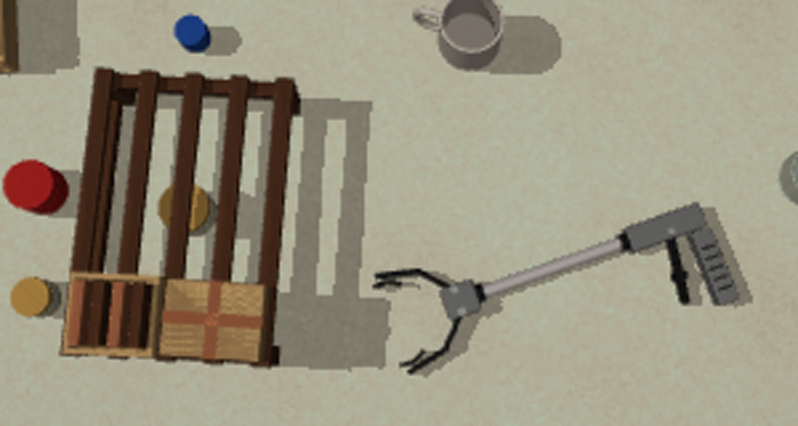

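View pics/scene_crop.png

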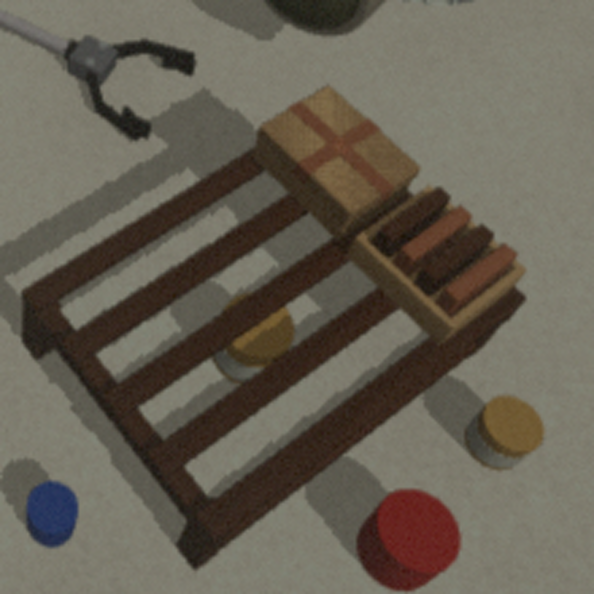

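The crop agrees: the larger brass tin with the pale band is under the slats, and the smaller brass one stands behind the riser. Now I fit the poses.

```bash
cat > fit.py <<'E'
from h import *
from scipy.optimize import minimize, least_squares
def depthpts(n,f=None):
    if f is None:
        im,d=vision.get_image(n)
    else:
        z=np.load(f);im,d=z['im'],z['d']
    v,u=np.nonzero(d>0);return im,np.c_[u,v],unproj(n,np.c_[u,v],d[v,u]),im[v,u]
# reacher model outline (local xy): rectangles
def reacher_sdf_rects():
    return [(-34,-8,-44,48),]
E
python3 - <<'E'
from fit import *
for n in ['top','scene']:
    im,uv,P,C=depthpts(n,n+'0.npz')
    m=(abs(P[:,2]-0.094)<0.006)&(P[:,0]>0.3)&(P[:,0]<0.8)&(P[:,1]>0.05)&(P[:,1]<0.45)
    Q=P[m];r=cv2.minAreaRect((Q[:,:2]*1000).astype(np.float32));print(n,'riser',r,m.sum(),cv2.boxPoints(r).round(0).tolist())
    # reacher pts
    m=(P[:,2]>0.012)&(P[:,2]<0.045)&(P[:,0]>0.33)&(P[:,0]<0.6)&(P[:,1]>-0.45)&(P[:,1]<0.06)
    Q=P[m];print('reacher',m.sum(),Q.min(0),Q.max(0));np.save('rp_'+n+'.npy',np.c_[Q,C[m]])
    # tin
    m=(abs(P[:,2]-0.059)<0.006)&(np.hypot(P[:,0]-.57,P[:,1]-.25)<0.06)
    Q=P[m];r=cv2.minEnclosingCircle((Q[:,:2]*1000).astype(np.float32));print('tin',m.sum(),r)
E
```

```text
top riser ((550.48095703125, 253.68563842773438), (241.4337158203125, 339.0690612792969), 86.14784240722656) 2950 [[373.0, 145.0], [712.0, 122.0], [728.0, 363.0], [389.0, 386.0]]
reacher 1299 [ 0.36384295 -0.40918693  0.01244744] [0.56530052 0.03054609 0.03846121]
tin 145 ((562.2626342773438, 257.73602294921875), 30.99033546447754)
scene riser ((551.4435424804688, 252.12698364257812), (240.7035675048828, 339.26507568359375), 86.09555053710938) 6107 [[374.0, 144.0], [712.0, 121.0], [729.0, 361.0], [390.0, 384.0]]
reacher 1478 [ 0.36327554 -0.40765008  0.01201401] [0.56761066 0.03121006 0.03480569]
tin 308 ((563.7286987304688, 256.37554931640625), 30.740039825439453)
```

Run:
```python
from fit import *
for n in ['top','scene']:
    D=np.load('rp_'+n+'.npy');Q=D[:,:3];
    # shaft points: y between -0.24 and -0.10
    m=(Q[:,1]>-0.25)&(Q[:,1]<-0.09)&(Q[:,2]>0.012)
    S=Q[m][:,:2];c=S.mean(0);u=np.linalg.svd(S-c)[2][0];u*=np.sign(u[1]);
    nn=np.array([-u[1],u[0]])
    print(n,'shaft',m.sum(),c,u,np.degrees(np.arctan2(u[1],u[0])),'w',((S-c)@nn).std(), Q[m][:,2].mean())
    L=np.c_[(Q[:,:2]-c)@u,(Q[:,:2]-c)@nn-0.062]
    print('x range',L.min(0),L.max(0))
    # grip bar pts: local y in -0.03..0.048
    g=(L[:,1]>-0.04)&(L[:,0]<0); gx=L[g]
    print('grip/trigger x range',gx.min(0),gx.max(0), np.histogram(gx[:,0],20))
    x0=np.percentile(gx[:,0],1)+0.034;x1=L[:,0].max()-0.386
    print('origin est by back',x0,'by tip',x1)
    o=c+u*(x0+x1)/2+nn*0.062
    print('origin',o,'yaw',np.degrees(np.arctan2(u[1],u[0])))
    # +y check
```

```text
top shaft 268 [ 0.48043176 -0.16480893] [-0.34253202  0.93950616] 110.0312134024128 w 0.005427780043728401 0.021058879500237083
x range [-0.22377754 -0.12849957] [0.19022206 0.05119266]
grip/trigger x range [-0.22377754 -0.03966124] [-0.15685482  0.05119266] (array([12, 27, 30, 27, 34, 26, 28, 35, 46,  0,  0,  0,  0,  0,  5, 11, 22,
       21, 16, 15]), array([-0.22377754, -0.2204314 , -0.21708526, -0.21373913, -0.21039299,
       -0.20704686, -0.20370072, -0.20035459, -0.19700845, -0.19366231,
       -0.19031618, -0.18697004, -0.18362391, -0.18027777, -0.17693164,
       -0.1735855 , -0.17023937, -0.16689323, -0.16354709, -0.16020096,
       -0.15685482]))
origin est by back -0.18811830431869997 by tip -0.19577793669730267
origin [ 0.48793076 -0.36638236] yaw 110.0312134024128
scene shaft 287 [ 0.48499103 -0.16625623] [-0.33953403  0.94059377] 109.84848744161921 w 0.005118913916562957 0.020876214284767103
x range [-0.22217901 -0.12696401] [0.19200092 0.05402846]
grip/trigger x range [-0.22217901 -0.03992763] [-0.15518589  0.05402846] (array([ 9, 17, 21, 17, 20, 18, 26, 51, 44,  0,  1,  0,  0,  0,  4, 12, 15,
       23, 24, 20]), array([-0.22217901, -0.21882935, -0.2154797 , -0.21213004, -0.20878039,
       -0.20543073, -0.20208107, -0.19873142, -0.19538176, -0.19203211,
       -0.18868245, -0.1853328 , -0.18198314, -0.17863348, -0.17528383,
       -0.17193417, -0.16858452, -0.16523486, -0.16188521, -0.15853555,
       -0.15518589]))
origin est by back -0.1859852312993852 by tip -0.19399908352174522
origin [ 0.49118302 -0.36601278] yaw 109.84848744161921
```

```bash
cat > go.py <<'E'
from h import *
from scipy.spatial.transform import Rotation as Ro
def delta(xy,z,yaw):  # yaw = reacher yaw; tool y=-u
    s=env.observe();p=np.array(s['position']);R=np.array(s['tool_rot'])
    a=np.radians(yaw);u=np.array([np.cos(a),np.sin(a),0]);T=np.c_[np.cross(-u,[0,0,-1]),-u,[0,0,-1]]
    d=R.T@(np.r_[xy,z]-p);w=Ro.from_matrix(R.T@T).as_rotvec()
    print('t',s['time_s'],'pos',p.round(4),'yaw',np.degrees(np.arctan2(-R[1,1],-R[0,1])).round(2),'tilt',R[:2,2].round(4),'gw',s['grip_width'],'F',np.round(s['ft_force'],1))
    print('shift units',(d/0.04).round(3),'turn units',(w/0.15).round(3))
E
python3 -c "
from go import *
delta([.4892,-.366],.12,110)"
```

```text
t 1.25 pos [ 0.1941 -0.5146  0.2313] yaw 110.67 tilt [-0.  0.] gw 0.0852771770085098 F [ 0.2 -0.1  0.1]
shift units [ 8.213 -0.871  2.783] turn units [-0.    -0.     0.078]
```

Call:
jog_arm([
  [[0.82, -0.087, 0.28, 0, 0, 0.008], [0.82, -0.087, 0.28, 0, 0, 0.008], [0.82, -0.087, 0.28, 0, 0, 0.008], [0.82, -0.087, 0.28, 0, 0, 0.008], [0.82, -0.087, 0.28, 0, 0, 0.008], [0.82, -0.087, 0.28, 0, 0, 0.008], [0.82, -0.087, 0.28, 0, 0, 0.008], [0.82, -0.087, 0.28, 0, 0, 0.008], [0.82, -0.087, 0.28, 0, 0, 0.007], [0.82, -0.087, 0.28, 0, 0, 0.007]],
], grip=1)

```text
time_s: 2.25
position: [0.4908, -0.3671, 0.1189]
tool_rot: [[0.94, 0.342, 0.0], [0.342, -0.94, -0.0], [0.0, 0.0, -1.0]]
ft_force: [-0.5, 0.3, -0.9]
grip_width: 0.0857
```

Call:
jog_arm([
  [[0, 0, 0, 0, 0, 0], [0, 0, 0, 0, 0, 0]],
])

```text
time_s: 2.45
position: [0.4898, -0.3675, 0.119]
tool_rot: [[0.939, 0.343, -0.001], [0.343, -0.939, 0.0], [-0.0, -0.0, -1.0]]
ft_force: [0.2, -0.7, 0.7]
grip_width: 0.0854
```

Run:
```python
from go import *
delta([.4892,-.366],.12,110)
im,d=vision.get_image('wrist');save('w1.png',im)
np.savez('w1.npz',im=im,d=d)
K,R,t=cam('wrist')
v,u=np.nonzero(d>0);P=unproj('wrist',np.c_[u,v],d[v,u])
m=(P[:,2]>0.02)&(P[:,2]<0.045)&(P[:,0]>0.35)&(P[:,0]<0.65)&(P[:,1]<-0.2)&(P[:,1]>-0.45)
np.save('w1p.npy',np.c_[P[m],im[v,u][m]]);Q=P[m]
print(m.sum(),Q.min(0),Q.max(0))
a=np.radians(110);U=np.array([np.cos(a),np.sin(a)]);N=np.array([-U[1],U[0]])
o=np.array([.4885,-.364]);L=np.c_[(Q[:,:2]-o)@U,(Q[:,:2]-o)@N]
# back edge of grip vs y; front of trigger near y=0
for y in np.arange(-.04,.05,.01):
    k=abs(L[:,1]-y)<.005
    if k.sum():
        h=np.sort(L[k][:,0]);print(round(y,2),k.sum(),h[0].round(4),h[-1].round(4), 'zmax',Q[k][:,2].max().round(4))
k=(L[:,0]>0.06)&(L[:,0]<0.3); print('shaft/housing y by x')
for x in np.arange(-.03,.2,.02):
    k=abs(L[:,0]-x)<.01;k&=L[:,1]<-0.035
    if k.sum(): print(round(x,2),k.sum(),L[k][:,1].min().round(4),L[k][:,1].max().round(4))
```

```text
t 2.45 pos [ 0.4898 -0.3675  0.119 ] yaw 110.08 tilt [-0.0005  0.0003] gw 0.08541245968512813 F [ 0.2 -0.7  0.7]
shift units [-0.002 -0.04  -0.024] turn units [-0.003  0.003  0.009]
12766 [ 0.44235484 -0.4114628   0.02000355] [ 0.56589379 -0.20000857  0.03380515]
-0.04 852 -0.0335 0.0632 zmax 0.0329
-0.03 595 -0.0346 0.0212 zmax 0.0333
-0.02 570 -0.0352 0.023 zmax 0.0329
-0.01 558 -0.035 0.025 zmax 0.033
0.0 620 -0.0347 0.0298 zmax 0.0334
0.01 543 -0.0343 0.0299 zmax 0.0334
0.02 498 -0.0344 0.0303 zmax 0.0333
0.03 479 -0.0341 0.0314 zmax 0.0332
0.04 352 -0.0338 0.0314 zmax 0.0331
shaft/housing y by x
-0.03 847 -0.0721 -0.0352
-0.01 1305 -0.0723 -0.0351
0.01 1296 -0.073 -0.0351
0.03 1207 -0.0735 -0.0415
0.05 1199 -0.0737 -0.0415
0.07 655 -0.0736 -0.0425
0.09 494 -0.0662 -0.052
0.11 494 -0.0669 -0.052
0.13 505 -0.0676 -0.0527
0.15 312 -0.0677 -0.0527
```

View pics/w1.png

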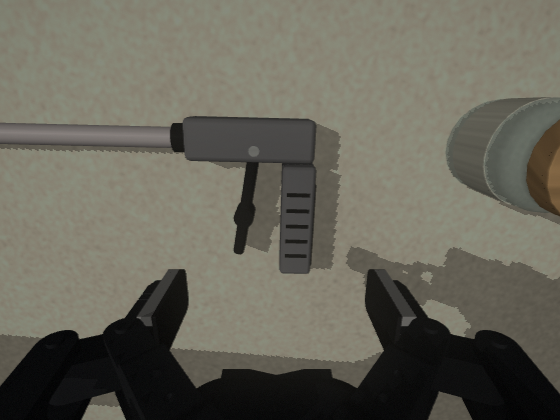

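Run:
```python
from go import *
P=plane('wrist',[[243,214],[233,214],[253,214]],0.03)
a=np.radians(110);U=np.array([np.cos(a),np.sin(a)]);N=np.array([-U[1],U[0]]);o=np.array([.4862,-.3649])
for p in P: print(p,(p[:2]-o)@U,(p[:2]-o)@N)
g=o-0.002*U; delta(g,0.006,110); print(g)
```

```text
[ 0.48078405 -0.34312785  0.03      ] 0.022311491640118072 -0.0023571818052009175
[ 0.47806898 -0.33566844  0.03      ] 0.030249657493683423 -0.0023571238602676276
[ 0.48349901 -0.35058698  0.03      ] 0.014373630169282753 -0.002357239747912344
t 2.5 pos [ 0.4893 -0.368   0.1194] yaw 110.01 tilt [-0.0001 -0.0003] gw 0.0855035189349393 F [ 0.2  0.6 -0.2]
shift units [-0.047 -0.051  2.836] turn units [0.001 0.001 0.001]
[ 0.48688404 -0.36677939]
```

Call:
jog_arm([
  [[-0.03, -0.05, 0.5, 0, 0, 0], [0, 0, 0.7, 0, 0, 0], [0, 0, 0.7, 0, 0, 0], [0, 0, 0.6, 0, 0, 0], [0, 0, 0.2, 0, 0, 0], [0, 0, 0.1, 0, 0, 0], [0, 0, 0, 0, 0, 0], [0, 0, 0, 0, 0, 0]],
])

```text
time_s: 3.3
position: [0.488, -0.367, 0.0086]
tool_rot: [[0.94, 0.342, 0.001], [0.342, -0.94, -0.002], [0.001, 0.002, -1.0]]
ft_force: [-0.2, -0.3, 0.0]
grip_width: 0.086
```

Call:
jog_arm([
  [[0, 0, 0.1, 0, 0, 0], [0, 0, 0, 0, 0, 0], [0, 0, 0, 0, 0, 0], [0, 0, 0, 0, 0, 0], [0, 0, 0, 0, 0, 0], [0, 0, 0, 0, 0, 0], [0, 0, 0, 0, 0, 0], [0, 0, 0, 0, 0, 0]],
], grip=0.47, squeeze=20)

```text
time_s: 4.1
position: [0.4878, -0.3667, 0.0037]
tool_rot: [[0.94, 0.342, 0.0], [0.342, -0.94, -0.001], [0.0, 0.001, -1.0]]
ft_force: [-2.3, -2.1, 4.8]
grip_width: 0.063
```

Run:
```python
from go import *
delta([.4877,-.3664],.004,110)
im,d=vision.get_image('wrist');save('w2.png',im)
```

```text
t 4.1 pos [ 0.4878 -0.3667  0.0037] yaw 110.01 tilt [ 0.0005 -0.0008] gw 0.06301456273022925 F [-2.3 -2.1  4.8]
shift units [-0.001 -0.008 -0.007] turn units [ 0.006 -0.001  0.001]
```

View pics/w2.png

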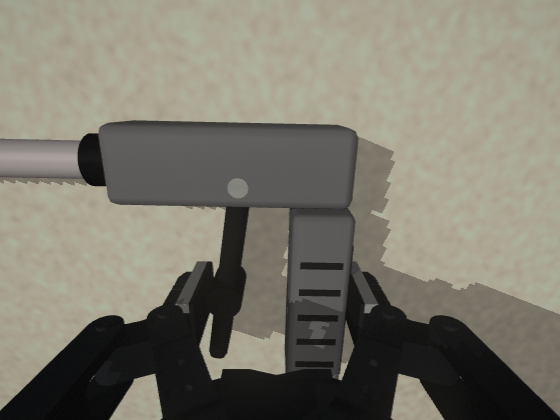

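Call:
jog_arm([
  [[0, 0, -0.06, 0, 0, 0], [0, 0, 0, 0, 0, 0], [0, 0, 0, 0, 0, 0], [0, 0, 0, 0, 0, 0], [0, 0, 0, 0, 0, 0], [0, 0, 0, 0, 0, 0], [0, 0, 0, 0, 0, 0], [0, 0, 0, 0, 0, 0]],
], grip=0.05, squeeze=50)

```text
time_s: 4.95
position: [0.4885, -0.3677, 0.0071]
tool_rot: [[0.94, 0.342, 0.003], [0.342, -0.94, -0.003], [0.001, 0.004, -1.0]]
ft_force: [-1.6, -3.5, 11.1]
grip_width: 0.0458
```

Run:
```python
from go import *
delta([.4624,-.3055-.002],.006,86.1)
```

```text
t 4.95 pos [ 0.4885 -0.3677  0.0071] yaw 109.98 tilt [ 0.0026 -0.0033] gw 0.045819664214515284 F [-1.6 -3.5 11.1]
shift units [-0.099 -1.637  0.022] turn units [ 0.024 -0.014  2.779]
```

Call:
jog_arm([
  [[0, 0, -0.07, 0, 0, 0], [0, 0, 0, 0, 0, 0.4], [0, 0, 0, 0, 0, 0.4], [0, 0, 0, 0, 0, 0.4], [0, 0, 0, 0, 0, 0.4], [0, 0, 0, 0, 0, 0.4], [0, 0, 0, 0, 0, 0.4], [0, 0, 0, 0, 0, 0.38], [0, 0, 0, 0, 0, 0], [0, 0, 0, 0, 0, 0]],
])

```text
time_s: 5.95
position: [0.4876, -0.3658, 0.008]
tool_rot: [[0.998, -0.067, -0.001], [-0.067, -0.998, 0.001], [-0.001, -0.001, -1.0]]
ft_force: [0.1, 0.0, -1.6]
grip_width: 0.0454
```

```bash
cat > track.py <<'E'
from go import *
def shaft(n='top',name=None):
    im,d=vision.get_image(n)
    if name: save(name,im)
    p=np.array(env.observe()['position'])[:2];R=np.array(env.observe()['tool_rot']);u0=-R[:2,1];n0=np.array([-u0[1],u0[0]])
    v,u=np.nonzero(d>0);P=unproj(n,np.c_[u,v],d[v,u])
    L=np.c_[(P[:,:2]-p)@u0,(P[:,:2]-p)@n0]
    m=(L[:,0]>0.1)&(L[:,0]<0.24)&(abs(L[:,1]+.062)<0.05)&(P[:,2]>0.012)&(P[:,2]<0.045)
    S=P[m];[vx,vy,x0,y0]=cv2.fitLine(S[:,:2].astype(np.float32),cv2.DIST_HUBER,0,1e-4,1e-4).ravel()
    a=np.degrees(np.arctan2(vy,vx));a=a if a>0 else a+180
    U=np.array([np.cos(np.radians(a)),np.sin(np.radians(a))]);N=np.array([-U[1],U[0]])
    off=(np.array([x0,y0])-p)@N
    m=(L[:,0]>0.26)&(L[:,0]<0.42)&(abs(L[:,1]+.062)<0.1)&(P[:,2]>0.008)&(P[:,2]<0.045)
    J=np.c_[(P[m][:,:2]-p)@U,(P[m][:,:2]-p)@N-off]
    t=J[J[:,0]>J[:,0].max()-0.04]
    print(n,'n',len(S),'shaft yaw',a.round(2),'offset',off.round(4),'z',np.median(S[:,2]).round(4),'tipx',J[:,0].max().round(4),'jaw y',t[:,1].min().round(4),t[:,1].max().round(4))
    print('jaw pt', (p+0.370*U+off*N).round(4))
    return P,im
E
python3 - <<'E'
from track import *
delta([.4624,-.3055-.002],.007,86.1)
shaft('top','t3.png');shaft('scene','s3.png')
E
```

```text
t 5.95 pos [ 0.4876 -0.3658  0.008 ] yaw 86.19 tilt [-0.0007  0.0013] gw 0.04536550192896204 F [ 0.1  0.  -1.6]
shift units [-0.725 -1.413  0.028] turn units [-0.008  0.005  0.01 ]
top n 205 shaft yaw 82.95 offset -0.058 z 0.0207 tipx 0.3994 jaw y -0.0303 0.0318
jaw pt [ 0.5906 -0.0058]
scene n 209 shaft yaw 83.66 offset -0.0643 z 0.0216 tipx 0.3974 jaw y -0.0311 0.0306
jaw pt [ 0.5924 -0.0053]
```

View pics/s3.png

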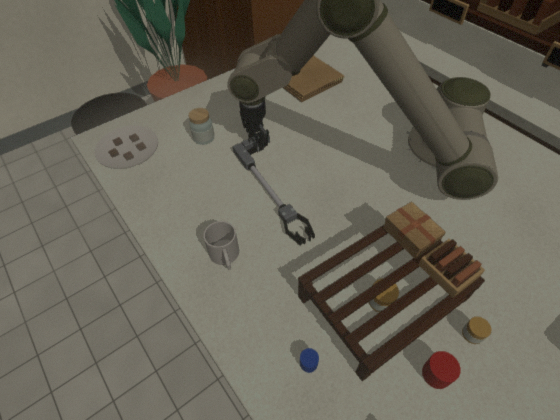

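Call:
jog_arm([
  [[0, 0, 0.05, 0, 0, 0], [0, 0, 0, 0, 0, 0], [0, 0, 0, 0, 0, 0], [0, 0, 0, 0, 0, 0], [-0.24, -0.3, 0, 0, 0, 0], [-0.24, -0.4, 0, 0, 0, 0], [-0.24, -0.4, 0, 0, 0, 0], [0, -0.3, 0, 0, 0, 0], [0, 0, 0, 0, 0, 0], [0, 0, 0, 0, 0, 0]],
], grip=0.44)

```text
time_s: 7.05
position: [0.4635, -0.309, 0.0067]
tool_rot: [[0.998, -0.067, 0.001], [-0.067, -0.998, -0.001], [0.001, 0.001, -1.0]]
ft_force: [-0.5, -0.3, -1.7]
grip_width: 0.0617
```

Run:
```python
from track import *
delta([.4624,-.3055-.002],.007,86.1)
shaft('top','t4.png');shaft('scene','s4.png')
```

```text
t 7.05 pos [ 0.4635 -0.309   0.0067] yaw 86.14 tilt [ 0.0008 -0.0009] gw 0.0616706110050635 F [-0.5 -0.3 -1.7]
shift units [-0.029 -0.036 -0.006] turn units [ 0.005 -0.005  0.004]
top n 201 shaft yaw 85.17 offset -0.0565 z 0.0212 tipx 0.3908 jaw y -0.0574 0.0961
jaw pt [0.5509 0.0547]
scene n 224 shaft yaw 85.77 offset -0.0627 z 0.0218 tipx 0.3849 jaw y -0.0585 0.0619
jaw pt [0.5531 0.0551]
```

View pics/t4.png

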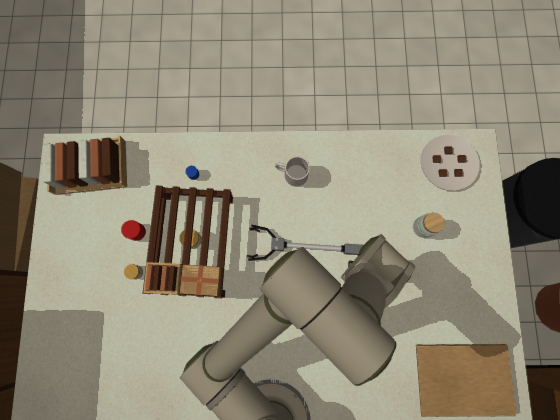

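Call:
jog_arm([
  [[-0.06, -0.2, 0, 0, 0, 0], [0, -0.4, 0, 0, 0, 0], [0, -0.4, 0, 0, 0, 0], [0, -0.4, 0, 0, 0, 0], [0, -0.4, 0, 0, 0, 0], [0, -0.4, 0, 0, 0, 0], [0, -0.4, 0, 0, 0, 0], [0, -0.2, 0, 0, 0, 0], [0, 0, 0, 0, 0, 0]],
])

```text
time_s: 8.05
position: [0.468, -0.1954, 0.0066]
tool_rot: [[0.998, -0.066, -0.0], [-0.066, -0.998, 0.0], [-0.0, -0.0, -1.0]]
ft_force: [-0.4, -0.9, -3.0]
grip_width: 0.0616
```

Run:
```python
from track import *
delta([.4624,-.3055-.002],.007,86.1)
for n in ['top','scene']:
    P,im=shaft(n,n+'5.png')
    m=(abs(P[:,2]-0.059)<0.006)&(np.hypot(P[:,0]-.563,P[:,1]-.257)<0.05)
    r=cv2.minEnclosingCircle((P[m][:,:2]*1000).astype(np.float32));print('tin',m.sum(),r)
im=cv2.imread('pics/scene5.png');cv2.imwrite('pics/s5c.png',cv2.resize(im[170:390,260:510],None,fx=2.7,fy=2.7))
```

```text
t 8.05 pos [ 0.468  -0.1954  0.0066] yaw 86.19 tilt [-0.0003  0.0003] gw 0.0615977888278886 F [-0.4 -0.9 -3. ]
shift units [ 0.045  2.806 -0.012] turn units [-0.002  0.002  0.011]
top n 207 shaft yaw 85.54 offset -0.0572 z 0.021 tipx 0.385 jaw y -0.0581 0.059
jaw pt [0.554  0.1682]
tin 148 ((562.288818359375, 257.597412109375), 30.636999130249023)
scene n 265 shaft yaw 85.93 offset -0.0637 z 0.0219 tipx 0.3645 jaw y -0.0543 0.0589
jaw pt [0.558  0.1677]
tin 310 ((564.3754272460938, 255.76776123046875), 30.95361328125)
```

View pics/s5c.png

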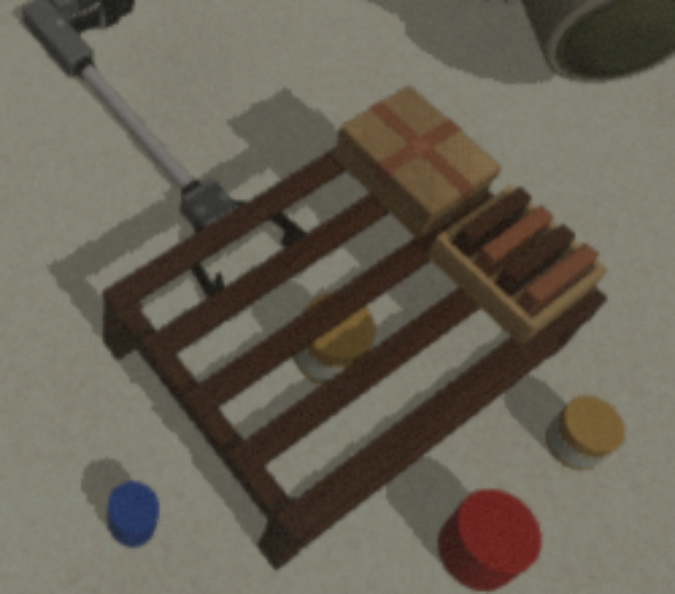

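Call:
jog_arm([
  [[0.02, -0.2, 0, 0, 0, 0], [0, -0.3, 0, 0, 0, 0], [0, -0.4, 0, 0, 0, 0], [0, -0.4, 0, 0, 0, 0], [0, -0.3, 0, 0, 0, 0], [0, -0.3, 0, 0, 0, 0], [0, -0.2, 0, 0, 0, 0], [0, -0.08, 0, 0, 0, 0], [0, 0, 0, 0, 0, 0], [0, 0, 0, 0, 0, 0]],
])

```text
time_s: 9.15
position: [0.4748, -0.1099, 0.0065]
tool_rot: [[0.998, -0.068, 0.0], [-0.068, -0.998, -0.0], [0.0, 0.0, -1.0]]
ft_force: [-0.5, 0.1, -2.1]
grip_width: 0.0617
```

Run:
```python
from track import *
delta([.4624,-.3055-.002],.007,86.1)
for n in ['top','scene']:
    P,im=shaft(n,n+'6.png')
    m=(abs(P[:,2]-0.059)<0.006)&(np.hypot(P[:,0]-.563,P[:,1]-.257)<0.05)
    r=cv2.minEnclosingCircle((P[m][:,:2]*1000).astype(np.float32));print('tin',m.sum(),r)
im=cv2.imread('pics/scene6.png');a=cv2.resize(im[170:390,270:490],None,fx=2.7,fy=2.7)
im=cv2.imread('pics/top6.png');b=cv2.resize(im[180:310,130:300],None,fx=4.5,fy=4.5,interpolation=cv2.INTER_CUBIC)
cv2.imwrite('pics/s6c.png',a);cv2.imwrite('pics/t6c.png',b)
```

```text
t 9.15 pos [ 0.4748 -0.1099  0.0065] yaw 86.1 tilt [ 0.0001 -0.0001] gw 0.06166640815381907 F [-0.5  0.1 -2.1]
shift units [ 0.027  4.949 -0.012] turn units [ 0. -0.  0.]
top n 205 shaft yaw 85.25 offset -0.0566 z 0.0215 tipx 0.3749 jaw y -0.0583 0.0588
jaw pt [0.5618 0.254 ]
tin 150 ((561.8496704101562, 257.7113952636719), 31.08201789855957)
scene n 242 shaft yaw 85.93 offset -0.0629 z 0.0219 tipx 0.3986 jaw y -0.0586 0.0608
jaw pt [0.5638 0.2545]
tin 311 ((563.8179931640625, 255.4935760498047), 31.320388793945312)
```

View pics/s6c.png

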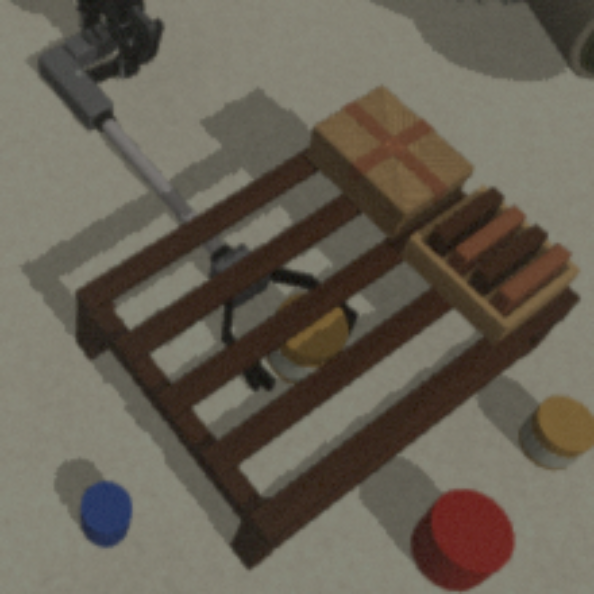

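View pics/t6c.png

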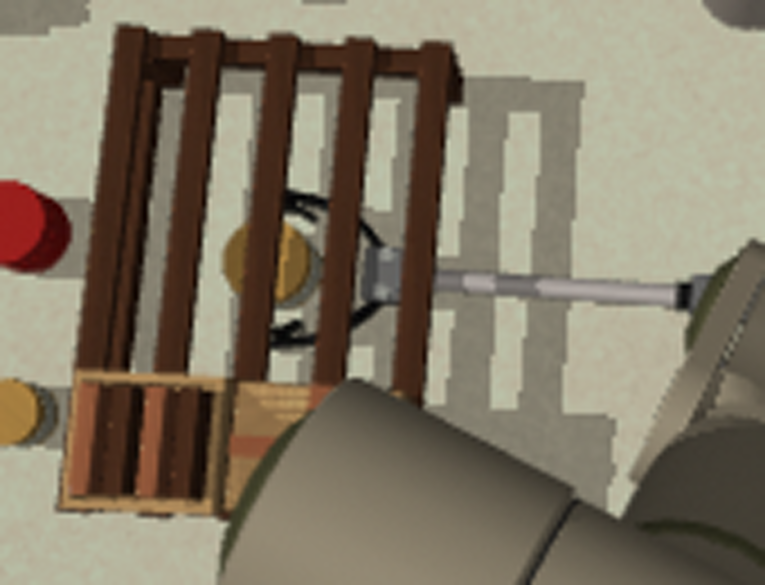

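The scene crop shows the tin at (312,335) between the two jaws at (352,318) and (258,378), centred in the measurements to within 3 mm. Now I squeeze.

Call:
jog_arm([
  [[0, -0.05, 0, 0, 0, 0], [0, 0, -0.02, 0, 0, 0], [0, 0, -0.02, 0, 0, 0], [0, 0, 0, 0, 0, 0], [0, 0, 0, 0, 0, 0], [0, 0, 0, 0, 0, 0], [0, 0, 0, 0, 0, 0], [0, 0, 0, 0, 0, 0], [0, 0, 0, 0, 0, 0], [0, 0, 0, 0, 0, 0]],
], grip=0.1, squeeze=65)

```text
time_s: 10.25
position: [0.4749, -0.1077, 0.0081]
tool_rot: [[0.998, -0.068, 0.0], [-0.068, -0.998, 0.0], [0.0, -0.0, -1.0]]
ft_force: [0.9, -1.3, -1.8]
grip_width: 0.0531
```

Run:
```python
from track import *
delta([.4624,-.3055-.002],.007,86.1)
for n in ['top','scene']:
    P,im=shaft(n,n+'7.png')
    m=(abs(P[:,2]-0.059)<0.006)&(np.hypot(P[:,0]-.563,P[:,1]-.257)<0.05)
    r=cv2.minEnclosingCircle((P[m][:,:2]*1000).astype(np.float32));print('tin',m.sum(),r)
im=cv2.imread('pics/scene7.png');a=cv2.resize(im[170:390,270:490],None,fx=2.7,fy=2.7)
cv2.imwrite('pics/s7c.png',a)
```

```text
t 10.25 pos [ 0.4749 -0.1077  0.0081] yaw 86.1 tilt [0.0001 0.0001] gw 0.05314194417028632 F [ 0.9 -1.3 -1.8]
shift units [0.028 5.005 0.028] turn units [-0.    -0.001 -0.   ]
top n 208 shaft yaw 85.31 offset -0.0575 z 0.0212 tipx 0.3715 jaw y -0.0446 0.0446
jaw pt [0.5625 0.2564]
tin 142 ((564.3711547851562, 261.8535461425781), 30.817873001098633)
scene n 236 shaft yaw 85.62 offset -0.0628 z 0.0221 tipx 0.3967 jaw y -0.0437 0.0443
jaw pt [0.5657 0.2565]
tin 323 ((564.76123046875, 261.4547424316406), 30.964309692382812)
```

View pics/s7c.png

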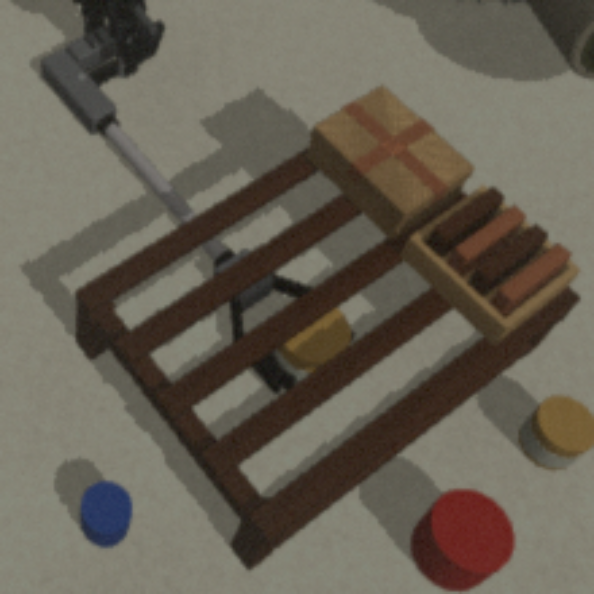

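The tin is gripped, about 5 mm ahead of the pad middle. I do a short, slow test pull and check.

Call:
jog_arm([
  [[0, 0.05, 0, 0, 0, 0], [0, 0.1, 0, 0, 0, 0], [0, 0.1, 0, 0, 0, 0], [0, 0.1, 0, 0, 0, 0], [0, 0.1, 0, 0, 0, 0], [0, 0.05, 0, 0, 0, 0], [0, 0, 0, 0, 0, 0]],
])

```text
time_s: 11.05
position: [0.4734, -0.1281, 0.0081]
tool_rot: [[0.998, -0.068, -0.0], [-0.068, -0.998, -0.0], [-0.0, 0.0, -1.0]]
ft_force: [-1.0, -0.6, -1.7]
grip_width: 0.0528
```

```bash
cat > chk.py <<'E'
from track import *
import sys
delta([.4624,-.3055-.002],.007,86.1)
for n in ['top','scene']:
    P,im=shaft(n,n+sys.argv[1]+'.png')
    c=np.array([float(sys.argv[2]),float(sys.argv[3])])
    m=(abs(P[:,2]-0.059)<0.006)&(np.hypot(P[:,0]-c[0],P[:,1]-c[1])<0.05)
    r=cv2.minEnclosingCircle((P[m][:,:2]*1000).astype(np.float32));print('tin',m.sum(),r)
E
python3 chk.py 8 .563 .241
```

```text
t 11.05 pos [ 0.4734 -0.1281  0.0081] yaw 86.11 tilt [-0.0001 -0.0004] gw 0.052774563348749366 F [-1.  -0.6 -1.7]
shift units [0.029 4.493 0.03 ] turn units [0.003 0.    0.001]
top n 205 shaft yaw 85.79 offset -0.058 z 0.0211 tipx 0.3889 jaw y -0.0458 0.0436
jaw pt [0.5585 0.2367]
tin 166 ((560.0084838867188, 240.09422302246094), 29.839298248291016)
scene n 279 shaft yaw 86.01 offset -0.0638 z 0.0218 tipx 0.4036 jaw y -0.0433 0.046
jaw pt [0.5629 0.2367]
tin 268 ((562.007568359375, 240.38296508789062), 30.95735740661621)
```

Call:
jog_arm([
  [[0, 0.1, 0, 0, 0, 0], [0, 0.2, 0, 0, 0, 0], [0, 0.25, 0, 0, 0, 0], [0, 0.25, 0, 0, 0, 0], [0, 0.25, 0, 0, 0, 0], [0, 0.25, 0, 0, 0, 0], [0, 0.25, 0, 0, 0, 0], [0, 0.25, 0, 0, 0, 0], [0, 0.2, 0, 0, 0, 0], [0, 0.1, 0, 0, 0, 0]],
])

```text
time_s: 12.15
position: [0.4677, -0.2123, 0.0081]
tool_rot: [[0.998, -0.068, 0.0], [-0.068, -0.998, -0.0], [0.0, 0.0, -1.0]]
ft_force: [1.0, 1.3, -1.5]
grip_width: 0.0529
```

```bash
python3 chk.py 9 .555 .157
```

```text
t 12.15 pos [ 0.4677 -0.2123  0.0081] yaw 86.08 tilt [ 0.0001 -0.0001] gw 0.05286863043399397 F [ 1.   1.3 -1.5]
shift units [0.03  2.383 0.028] turn units [ 0.001 -0.001 -0.003]
top n 207 shaft yaw 85.47 offset -0.0572 z 0.0211 tipx 0.3928 jaw y -0.058 0.0446
jaw pt [0.5541 0.1517]
tin 153 ((555.0733642578125, 157.5775604248047), 30.605587005615234)
scene n 256 shaft yaw 85.49 offset -0.0617 z 0.0218 tipx 0.4037 jaw y -0.0427 0.0079
jaw pt [0.5584 0.1518]
tin 275 ((556.7827758789062, 154.70919799804688), 30.407297134399414)
```

Tin follows. It is now about 22 mm inside the front edge; I pull 3.6 more units.

Call:
jog_arm([
  [[0, 0.1, 0, 0, 0, 0], [0, 0.2, 0, 0, 0, 0], [0, 0.25, 0, 0, 0, 0], [0, 0.25, 0, 0, 0, 0], [0, 0.25, 0, 0, 0, 0], [0, 0.25, 0, 0, 0, 0], [0, 0.25, 0, 0, 0, 0], [0, 0.25, 0, 0, 0, 0], [0, 0.2, 0, 0, 0, 0], [0, 0.1, 0, 0, 0, 0]],
])

```text
time_s: 13.25
position: [0.462, -0.2961, 0.0081]
tool_rot: [[0.998, -0.068, 0.0], [-0.068, -0.998, -0.0], [0.0, 0.0, -1.0]]
ft_force: [0.4, 1.5, -1.5]
grip_width: 0.053
```

Call:
jog_arm([
  [[0, 0.1, 0, 0, 0, 0], [0, 0.2, 0, 0, 0, 0], [0, 0.25, 0, 0, 0, 0], [0, 0.25, 0, 0, 0, 0], [0, 0.25, 0, 0, 0, 0], [0, 0.25, 0, 0, 0, 0], [0, 0.15, 0, 0, 0, 0], [0, 0.05, 0, 0, 0, 0], [0, 0, 0, 0, 0, 0], [0, 0, 0, 0, 0, 0]],
])

```text
time_s: 14.25
position: [0.4581, -0.3554, 0.0083]
tool_rot: [[0.998, -0.068, 0.0], [-0.068, -0.998, -0.001], [0.0, 0.001, -1.0]]
ft_force: [-0.5, -2.5, -1.0]
grip_width: 0.0529
```

```bash
python3 chk.py 10 .545 .012
```

```text
t 14.25 pos [ 0.4581 -0.3554  0.0083] yaw 86.1 tilt [ 0.0003 -0.0009] gw 0.052876179263299176 F [-0.5 -2.5 -1. ]
shift units [ 0.026 -1.202  0.031] turn units [ 0.006 -0.002  0.   ]
top n 178 shaft yaw 85.42 offset -0.0576 z 0.0219 tipx 0.3992 jaw y -0.0447 0.0457
jaw pt [0.5451 0.0089]
tin 277 ((545.592529296875, 14.617273330688477), 30.453527450561523)
scene n 209 shaft yaw 85.76 offset -0.0622 z 0.0222 tipx 0.4051 jaw y -0.0443 0.0465
jaw pt [0.5476 0.0092]
tin 377 ((546.4465942382812, 13.07431411743164), 31.832181930541992)
```

View pics/scene10.png

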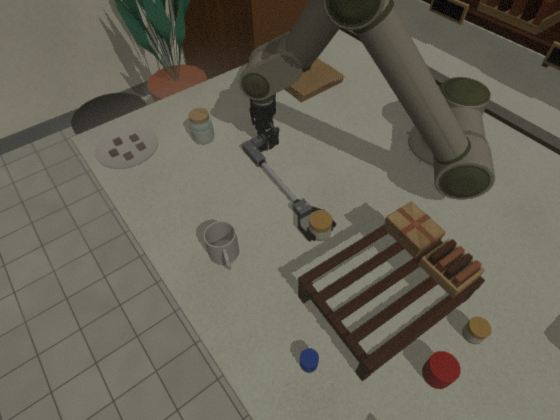

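The tin stands at (320,222) in the jaws in front of the riser. Its centre is about 119 mm out. Now I release, first to just before free and then fully.

Call:
jog_arm([
  [[0, 0, 0, 0, 0, 0], [0, 0, 0, 0, 0, 0], [0, 0, 0, 0, 0, 0], [0, 0, 0, 0, 0, 0], [0, 0, 0, 0, 0, 0]],
], grip=0.44, squeeze=20)

```text
time_s: 14.85
position: [0.458, -0.355, 0.0081]
tool_rot: [[0.998, -0.068, -0.0], [-0.068, -0.998, 0.0], [-0.0, -0.0, -1.0]]
ft_force: [0.3, 0.4, -1.9]
grip_width: 0.0618
```

Call:
jog_arm([
  [[0, 0, 0, 0, 0, 0], [0, 0, 0, 0, 0, 0], [0, 0, 0, 0, 0, 0], [0, 0, 0, 0, 0, 0], [0, 0, 0, 0, 0, 0], [0, 0, 0, 0, 0, 0], [0, 0, 0, 0, 0, 0], [0, 0, 0, 0, 0, 0]],
], grip=1)

```text
time_s: 15.65
position: [0.458, -0.3551, 0.0081]
tool_rot: [[0.998, -0.068, -0.0], [-0.068, -0.998, -0.0], [-0.0, 0.0, -1.0]]
ft_force: [0.6, 0.1, 0.6]
grip_width: 0.0855
```

```bash
python3 - <<'E'
from go import *
delta([.4624,-.3055-.002],.007,86.1)
im,d=vision.get_image('wrist');save('w11.png',im)
E
python3 chk.py 11 .545 .012
```

```text
t 15.65 pos [ 0.458  -0.3551  0.0081] yaw 86.11 tilt [-0. -0.] gw 0.0855396814608432 F [0.6 0.1 0.6]
shift units [ 0.028 -1.195  0.028] turn units [0.    0.    0.001]
t 15.7 pos [ 0.458  -0.3551  0.0081] yaw 86.11 tilt [-0. -0.] gw 0.08557997464500365 F [ 0.1 -0.2 -0.2]
shift units [ 0.029 -1.195  0.028] turn units [0.    0.    0.001]
top n 143 shaft yaw 85.77 offset -0.0537 z 0.0212 tipx 0.3884 jaw y -0.0578 0.0677
jaw pt [0.5389 0.0099]
tin 278 ((544.99267578125, 14.822656631469727), 30.358291625976562)
scene n 203 shaft yaw 87.37 offset -0.0617 z 0.0213 tipx 0.4027 jaw y -0.0622 0.0666
jaw pt [0.5366 0.0117]
tin 378 ((546.9135131835938, 13.379979133605957), 31.39833641052246)
```

View pics/w11.png

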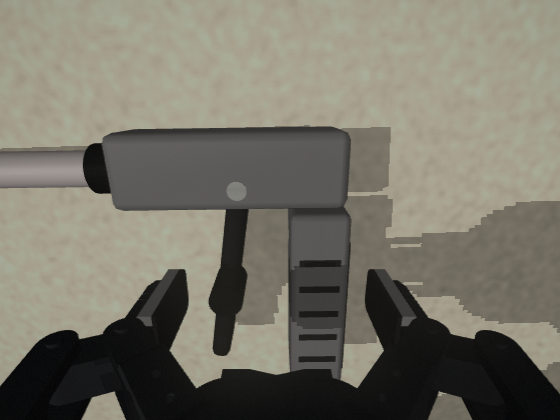

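Both fingers are clear of the grip and the trigger. Lifting straight up.

Call:
jog_arm([
  [[0, 0, -0.1, 0, 0, 0], [0, 0, -0.3, 0, 0, 0], [0, 0, -0.5, 0, 0, 0], [0, 0, -0.8, 0, 0, 0], [0, 0, -0.8, 0, 0, 0], [0, 0, -0.8, 0, 0, 0], [0, 0, -0.5, 0, 0, 0], [0, 0, -0.2, 0, 0, 0], [0, 0, 0, 0, 0, 0], [0, 0, 0, 0, 0, 0]],
])

```text
time_s: 16.8
position: [0.4577, -0.3547, 0.1672]
tool_rot: [[0.998, -0.068, -0.001], [-0.068, -0.998, 0.001], [-0.001, -0.001, -1.0]]
ft_force: [-0.1, 0.5, -0.5]
grip_width: 0.0852
```

Run:
```python
from go import *
s=env.observe();print(s['time_s'],s['position'],s['ft_force'])
O={'mug':1,'jar':1,'gift_box':1,'bar_tray':1}
im0=np.load('scene0.npz')['im']
for n in ['top','scene']:
    im,d=vision.get_image(n);save(n+'12.png',im)
    v,u=np.nonzero(d>0);P=unproj(n,np.c_[u,v],d[v,u])
    m=(abs(P[:,2]-0.059)<0.006)&(np.hypot(P[:,0]-.545,P[:,1]-.013)<0.05)
    r=cv2.minEnclosingCircle((P[m][:,:2]*1000).astype(np.float32));print('tin',m.sum(),np.round(r[0]),r[1],'z top',np.median(P[m][:,2]).round(4))
    f=np.array([.543,.133]);x=np.array([.068,.998]);print('x_rf',(np.array(r[0])/1000-f)@x)
    D=np.load(n+'0.npz')['d'];q=(np.abs(D-d)>0.01)&(D>0)&(d>0);v,u=np.nonzero(q)
    A=unproj(n,np.c_[u,v],d[q]);
    for nm,c in dict(mug=(.785,-.09),jar=(.606,-.49),gift=(.43,.2),tray=(.44,.32)).items():
        k=np.hypot(A[:,0]-c[0],A[:,1]-c[1])<.06;print(nm,k.sum(),end=' ')
    print()
    m=(P[:,2]>0.012)&(P[:,2]<0.045)&(P[:,0]>.4)&(P[:,0]<.64)&(P[:,1]>-.42)&(P[:,1]<.05)
    Q=P[m];
    for a,b in [(-.4,-.33),(-.25,-.1),(-.07,-.04),(-.03,.03)]:
        k=(Q[:,1]>a)&(Q[:,1]<b);print(a,k.sum(),'z90',np.percentile(Q[k][:,2],90).round(4),end=' ')
    print()
```

```text
16.8 [ 0.45769665 -0.35471962  0.16724809] [-0.05584349  0.49229632 -0.54571868]
tin 282 [545.  15.] 30.453514099121094 z top 0.0596
x_rf -0.11786877146720888
mug 6 jar 8 gift 3 tray 4 
-0.4 171 z90 0.032 -0.25 223 z90 0.0237 -0.07 117 z90 0.0307 -0.03 124 z90 0.0279 
tin 377 [547.  14.] 31.124433517456055 z top 0.0602
x_rf -0.1187231091785431
mug 0 jar 8 gift 0 tray 0 
-0.4 454 z90 0.0313 -0.25 223 z90 0.0237 -0.07 194 z90 0.031 -0.03 267 z90 0.0327
```

View pics/scene12.png

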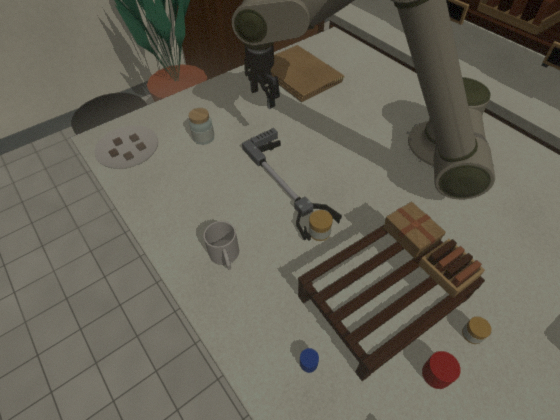

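```bash
python3 -c "
from rig import env,close_job
print(close_job(), env.observe()['time_s'])"
```

```text
the job is handed in; nothing more can be done
the job is handed in; nothing more can be done
```

I squeezed the reacher shut on the larger brass tin while it was still about 125 mm inside the riser's front edge. I then drew it out slowly with the jaws shut, opened the fingers and lifted clear. I handed in shortly after 16.8 s on the robot clock; no verdict was reported.

What the last checks showed:
- **Tin:** it stands with its lid level at 60 mm, and its centre is about 118 mm in front of the riser, leaving about 88 mm of free counter.
- **Reacher:** it lies flat. Its grip end and head measure about 31–32 mm high, against the nominal 30 mm.
- **Jaws:** they measured about 126 mm (top camera) and 129 mm (scene camera) across, against 130 mm fully open. I judged the trigger released from this and the wrist picture; I had no direct reading of its angle.
- **Other goods:** the mug, jar, gift box and tray show no measurable shift.

What disagreed or I could not confirm:
- **Tin position in the jaws:** the tin slid about 5 mm forward when the jaws closed and stayed about that far ahead of the pad middle while I drew it out.
- **Camera agreement:** the two cameras differed by 4–8 mm on the shaft's sideways position, so I used their average.
- **Jaw forces:** I couldn't read them. The grip showed only in the tin following the jaws and a grip width of 53 mm, where 55.5 mm was expected.

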